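# Hold down the lever of the guarded glue press

### The job

A cork sanding block with a freshly glued sole lies in the press. Reach down through the window in the guard and press the lever's round pad down firmly, until the press foot squeezes the block, and keep it pressed: finish while holding the lever down. Do not touch the guard's frame, do not lift or shift the block, and leave the glue bottle, glue tube and white paint pot where they are.

Things in the scene. Friction and masses are not known exactly. Their poses are not given: they have to be found in the camera images.
- press: Glue press fixed to the table on a wooden riser; place, yaw and height differ in each run. Origin on the underside of its grey bed, straight below the lever's pad, 0 to 30 mm above the table; x points from the pad to the column with the lever's hinge, y left of that, z up. Bed and riser x -45 to +133 mm, y -57 to +57 mm, bed top at z 15 mm. The column stands at x +94 to +130 mm, its top at z 130 mm
- press_guard: Steel guard over the press, not to be touched; origin and axes as press. Flat plate with a window, underside at z 130 and top at z 136 mm, x -42 to +90 mm, y -57 to +57 mm; four 10 x 8 mm legs at x -36 and +84 mm, y -52.5 and +52.5 mm; a thin side rail at z 85 mm on either side
- window (a point): Centre of the guard's window, at the height of the plate's top face (136 mm above the press's origin). The clear opening is 56 mm along the press's x and 80 mm along its y. Axes as press
- lever_pad (a point): Middle of the top face of the lever's round black pad (30 mm across), centred below the window; 118 mm above the press's origin when up, 18 mm below the guard's top face. It moves with the lever
- press_lever (a joint): Lever angle, rad: 0 up (rest, sprung), growing as the pad goes down. Hinge 112 mm from the pad toward the press's +x, at z 112 mm of the press. The foot meets the block at about 0.12 (pad 14 mm down); without a block it would go on to 0.22. The spring takes 1 to 2 N at the pad; a push of about 6 to 12 N there squeezes the block well. Springs back up when let go
- press_ram: The press foot, a steel plate 50 x 60 x 10 mm on a rod, driven down by the lever. Origin at the centre of the foot's underside, at x = +30 mm of the press, z = 52 mm when up (10 mm above the block's top)
- sanding_block: Loose cork sanding block, 56 x 96 x 27 mm, 50 g, lying under the press foot in a shallow nest on the bed, its long side along the press's y. Origin at the centre of its underside, at z = 15 mm of the press
- lamp_spot (a point): Point on the table straight below the shade of the clamp lamp, a solid obstacle that never moves. The shade, 160 mm across, hangs 460 to 620 mm above this point; from its top a thin arm runs down toward the robot to an elbow 400 mm above the table, 260 mm nearer the robot and 90 mm to the left, and on to a clamp at the table edge
- block_center (a point): Centre of the sanding block, 13 mm above its underside
- glue_bottle: white glue bottle with an orange nozzle, 48 mm across, 152 mm tall, standing; origin at the centre of its foot
- glue_tube: dark glue tube with a white cap, 37 x 136 x 24 mm, lying; origin on the table under its middle
- pot_white: white paint pot with its lid on, 39 mm across, 40 mm tall, standing; origin at the centre of its foot

How it is judged:
At the end, for the whole second after the job is handed in: The lever is held down (above 0.10 rad) with the press foot squeezing the sanding block at more than 3 N, and the block lies within 8 mm of where it was (value of joint press_lever above 0.1 rad and contact force between press_ram and sanding_block above 3 N and distance of block_center from where it was at the start of the episode below 0.008 m); the arm keeps its last pose, push and grip.
It fails at once if the guard's frame is touched (more than 0.5 N) (contact force between press_guard and anything else above 0.5 N).
It fails at once if the sanding block is lifted or shifted by more than 8 mm (distance of block_center from where it was at the start of the episode above 0.008 m).
It fails at once if the glue bottle, glue tube or white paint pot is moved more than 15 mm (distance of any of glue_bottle, glue_tube, pot_white from where it was at the start of the episode above 0.015 m).
It also fails if it takes over 38 s, if anything falls off the work surface, if the arm or the gripper's body presses on something with over 40 N, if the wrist force passes 120 N, or if a joint passes its speed limit or range.

### The arm

A 6-joint arm with a two-finger parallel gripper is mounted at the origin on a cart in front of the work surface, level with it; the furniture and walls round the work are solid. World frame = base frame: x ahead of the robot, y to its left, z up, the work surface at z = 0. Lengths are in m, angles in rad, forces in N, time in s.
With the tool pointing down it reaches from about 0.375 to 0.9 m from the base axis. Payload 3.1 kg.
Tool frame: the origin (TCP) lies at the centre of the arm's flange, where the gripper is bolted on; the fingertips stand 182 mm ahead of it and the grasp point (between the pads) lies 164 mm ahead of it; z points along the fingers, y is the line along which they close (so a half turn about z gives the same grasp; the last joint's range is limited). The gripper opens to 87 mm and grips with 3 to 60 N. Pads are 19 mm wide; open, the fingers measure 117 mm over their backs; the gripper's body (75 mm by 190 mm) begins 51 mm behind the grasp point.
Start: joints at [-1.304, 0.527, 1.433, -0, 1.181, -0.178], TCP at [0.269, -0.564, 0.405] pointing down, gripper open.
Joint ranges: [-3.08, 3.08], [-0.75, 2.2], [0.22, 2.44], [-1.43, 4.57], [0, 2.65], [-2.85, 2.85]. Speed limits (rad/s): [2.79, 2.79, 3.14, 3.14, 3.14, 3.14].

### API

Orientations are given as a unit quaternion [x, y, z, w].
In Python, from rig import * gives the robot as it stands.
- The arm moves only by the tool move_arm, never from a script. Its argument "commands" is a list that holds one entry, the list of rows, each a list of 6 numbers: the shift along the tool's x, y, z in units of 40 mm (1.0 is 40 mm), then the turn, a rotation vector about the tool's x, y, z in rad. A call has 1 to 12 rows; each row is the pose to reach, as a shift and turn from the pose commanded when the call began, along the tool's axes at that moment; what a row does not reach only later rows make up. A row lasts 1/8 s, in which the tool goes at most 62.5 mm and 10.7 degrees, less where a joint would pass 70% of its speed; a pose out of reach is approached as far as the arm can. A call with a gripper value outside its range is refused whole. "claw" is the closure, from -1 (fully open) to 1 (shut), so that 0 is half open, set as the call begins (left out, the last holds). The fingers move at their own pace and stop on an object; "squeeze" is the grip in N (left out, the last holds). Time passes only in rows, so rows that repeat a pose let the fingers close. It gives the time, the measured TCP pose, the force, the opening and the grip force at its end, in the units of the state.
- get_obs(): the state, without advancing time (a new reading comes with each control period).
- camera(name): name is "side" or "top" or "wrist"; returns a dict with "pixels" (384x512x3 uint8, blue, green, red), "range_z" (384x512 float32, m along the optical axis (not along the pixel's ray), 0 where there is no reading), "camera_matrix" (3x3 intrinsics, pixels), "D" ([k1, k2, p1, p2, k3] as OpenCV has them; the pictures are not rectified), "extrinsics" (4x4, takes a point from world to camera coordinates). Camera axes: x right, y up, looking along -z (the intrinsics and any distortion apply to the point x, -y, -z); pixel columns grow to the right and rows downward; lengths in m; the calibration is good to about 2 mm. A picture is of the moment at which its call begins.
- hand_in(): hands the job in; it is judged then, once.
The state is a dict: "time": time; "q": joint angles; "joint_velocities": joint speeds; "joint_torque": joint torques, N m; "position": TCP position; "tool_rot": TCP orientation; "ft_force": force on the tool from outside, world axes, zero at the start; "moment": the same for the moment, N m; "grip_width": finger opening in m; "grip_force": force on a finger pad.
Only numpy, scipy, OpenCV 4.12 (cv2) and the standard library are available. Lean on these libraries where they do the work, as an engineer would, in place of code of your own. Each camera call takes 0.05 s, during which the arm holds its last target. There are 200 camera calls.

## Working session

There is one attempt and no reset: what is moved stays moved. The work goes in short steps, Python scripts to look and compute and a tool call to move; the robot and the scene stay as the last step left them, time stands still between calls to the robot, and variables do not carry over. Pictures are saved under pics/ and viewed, at most 10 in all, crops included, and the job is handed in when it is done.

Besides the shell and the picture viewer there is one more tool, called as a command line: name --argument value ..., lists and objects as JSON in quotes. move_arm: Moves the arm, as the interface text tells. Its arguments: {"type":"object","properties":{"commands":{"type":"array","items":{"type":"array","items":{"type":"array","items":{"type":"number"}}}},"claw":{"type":"number"},"squeeze":{"type":"number"}},"required":["commands"]}

```bash
mkdir -p pics
cat > h.py <<'E'
from rig import *
import numpy as np, cv2
def cloud(c):
    K=c["camera_matrix"];h,w=c["range_z"].shape
    u,v=np.meshgrid(np.arange(w),np.arange(h))
    p=cv2.undistortPoints(np.stack([u,v],-1).reshape(-1,1,2).astype(np.float64),np.array(K),np.array(c["D"])).reshape(h,w,2)
    z=c["range_z"];P=np.stack([p[...,0]*z,-p[...,1]*z,-z],-1)
    E=np.linalg.inv(np.array(c["extrinsics"]))
    W=P@E[:3,:3].T+E[:3,3]; W[z==0]=np.nan
    return W
E
python3 - <<'E'
from h import *
o=get_obs();print(o)
for n in("side","top"):
    c=camera(n);cv2.imwrite(f"pics/{n}.png",c["pixels"]);np.savez(f"{n}.npz",**c)
    print(np.linalg.inv(c["extrinsics"])[:3,3],np.mean(c["range_z"]==0))
E
```

```text
{'time': 0.0, 'q': array([-1.30453213e+00,  5.28413933e-01,  1.43389704e+00, -2.71300716e-05,
        1.18136789e+00, -1.78483226e-01]), 'joint_velocities': array([ 0.00077868, -0.00026691, -0.00083311, -0.00126792,  0.00057554,
        0.00045536]), 'joint_torque': array([ 3.93608170e-04, -4.40040565e+01, -1.76592082e+01,  6.33374671e-02,
        5.82530466e-02, -1.66515920e-04]), 'position': array([ 0.26883435, -0.56384441,  0.40380498]), 'tool_rot': array([ 9.75375017e-01,  2.20550420e-01, -5.82996040e-05, -1.04155023e-03]), 'ft_force': array([0.89355978, 0.07136024, 1.38653972]), 'moment': array([-0.01421531, -0.01490182, -0.00851366]), 'grip_force': 0.0, 'grip_width': 0.0870079082441786}
[0.2834772  0.57759605 0.46922837] 0.003931681315104167
[ 0.58163044 -0.0296043   0.95416115] 0.0039825439453125
```

View pics/side.png

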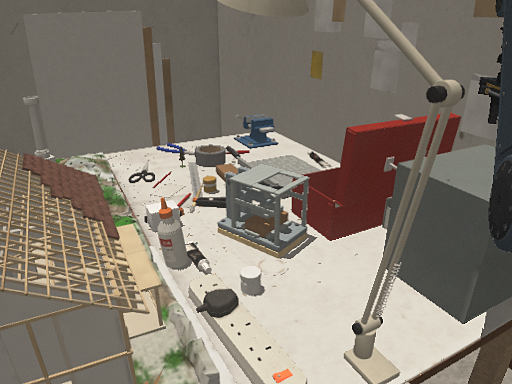

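View pics/top.png

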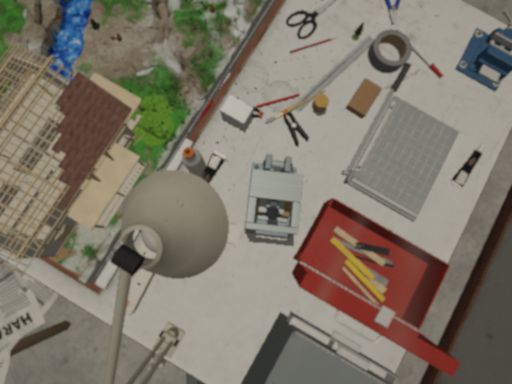

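The side view shows the press at about (265,210), with the bottle at (172,240) and the pot at (250,280). The top view shows the guard plate at (275,200), its window near (272,215), and the lamp shade at (175,222), left of the press. Next I'll fit the plate from the depth data.

Run:
```python
from h import *
c=dict(np.load("top.npz"));W=cloud(c)
for p in[(340,220),(230,250),(262,185),(290,185),(272,170),(272,210),(252,215),(275,233),(283,160),(175,260)]:print(p,W[p[1],p[0]].round(4))
sub=W[150:245,240:305];z=sub[...,2]
zz=z[(z>.12)&(z<.19)];h,e=np.histogram(zz,35,(.12,.19));print([(round(a,3),b) for a,b in zip(e,h) if b>20])
cv2.imwrite("pics/topc.png",cv2.resize(c["pixels"][140:250,225:320],None,fx=5,fy=5,interpolation=cv2.INTER_CUBIC))
m=(W[...,2]>.42)&(W[...,2]<.9);q=W[m];
s=q[(q[:,2]<.7)];print("lamp",s.min(0),s.max(0))
```

```text
(340, 220) [ 0.6533 -0.2883  0.0027]
(230, 250) [ 0.5762 -0.0066 -0.0011]
(262, 185) [ 0.718  -0.0783  0.1483]
(290, 185) [ 0.7179 -0.1394  0.1524]
(272, 170) [ 0.7768 -0.1108  0.0299]
(272, 210) [ 0.6647 -0.1014  0.1327]
(252, 215) [ 0.652  -0.0567  0.1482]
(275, 233) [ 0.6182 -0.1177  0.0292]
(283, 160) [ 0.81   -0.1424  0.0015]
(175, 260) [0.5686 0.0381 0.5495]
[(np.float64(0.128), np.int64(34)), (np.float64(0.13), np.int64(133)), (np.float64(0.132), np.int64(126)), (np.float64(0.134), np.int64(46)), (np.float64(0.14), np.int64(35)), (np.float64(0.142), np.int64(78)), (np.float64(0.144), np.int64(71)), (np.float64(0.146), np.int64(182)), (np.float64(0.148), np.int64(952)), (np.float64(0.15), np.int64(911)), (np.float64(0.152), np.int64(143))]
lamp [ 0.42344148 -0.01598994  0.47426945] [0.67420981 0.12826726 0.61447554]
```

View pics/topc.png

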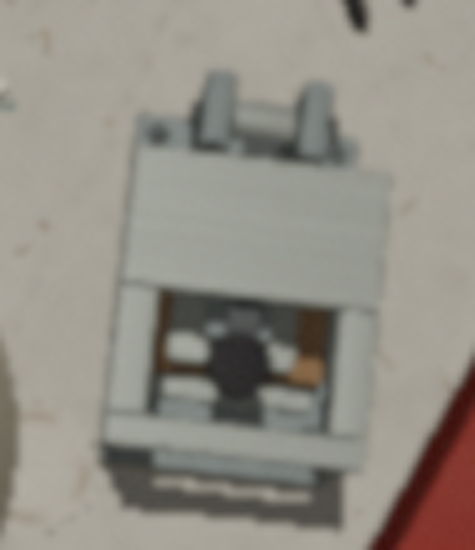

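```bash
cat > fit.py <<'E'
from h import *
def fit(c,roi):
    W=cloud(c);u0,v0,u1,v1=roi;S=W[v0:v1,u0:u1];img=c["pixels"][v0:v1,u0:u1]
    m=((S[...,2]>.143)&(S[...,2]<.157)).astype(np.uint8)
    n,l,st,_=cv2.connectedComponentsWithStats(m);i=1+np.argmax(st[1:,4]);m=l==i
    P=S[m];r=cv2.minAreaRect((P[:,:2]*1000).astype(np.float32))
    b=cv2.boxPoints(r);print("plate z",np.median(P[:,2]),"rect",r);print(b.round(1))
    d=(img.max(-1)<75)&(abs(S[...,2]-.132)<.006)
    n,l,st,_=cv2.connectedComponentsWithStats(d.astype(np.uint8));i=1+np.argmax(st[1:,4]);D=S[l==i]
    (cc,rad)=cv2.minEnclosingCircle((D[:,:2]*1000).astype(np.float32))
    print("pad",D.mean(0),len(D),cc,rad)
    return r
E
python3 - <<'E'
from fit import *
c=dict(np.load("top.npz"));fit(c,(235,150,310,250))
W=cloud(c);m=(W[...,2]>.45)&(W[...,2]<.63);v,u=np.nonzero(m)
k=u<230;P=W[m]
for z0 in(.46,.5,.54,.58):
  s=P[(P[:,2]>z0)&(P[:,2]<z0+.04)]; s=s[s[:,0]>.47]; print(z0,len(s),s.min(0).round(3),s.max(0).round(3))
c=dict(np.load("side.npz"));W=cloud(c)
for p in[(270,172),(250,282),(172,245),(195,257),(290,3)]:print(p,W[p[1],p[0]].round(3))
E
```

```text
plate z 0.14994024089742175 rect ((683.28173828125, -105.41807556152344), (114.15872192382812, 132.39524841308594), 83.92118835449219)
[[ 611.4 -155.2]
 [ 743.1 -169.2]
 [ 755.2  -55.7]
 [ 623.5  -41.6]]
pad [ 0.65923758 -0.10189495  0.13199158] 134 (659.5059814453125, -102.78748321533203) 15.017608642578125
0.46 295 [ 0.544 -0.016  0.474] [0.658 0.116 0.5  ]
0.5 3861 [ 0.47  -0.016  0.5  ] [0.674 0.112 0.54 ]
0.54 4594 [0.487 0.009 0.54 ] [0.648 0.104 0.58 ]
0.58 1689 [0.533 0.042 0.58 ] [0.608 0.088 0.614]
(270, 172) [ 0.695 -0.132  0.149]
(250, 282) [0.603 0.092 0.029]
(172, 245) [0.776 0.107 0.057]
(195, 257) [0.751 0.071 0.018]
(290, 3) [0.549 0.074 0.487]
```

Run:
```python
from fit import *
W=np.concatenate([cloud(dict(np.load(f"{n}.npz"))).reshape(-1,3) for n in("top","side")])
for x in np.arange(.2,.85,.05):
  print(round(x,2),[ (lambda s: round(float(np.percentile(s,99)),2) if len(s)>3 else None)(W[(abs(W[:,0]-x)<.025)&(abs(W[:,1]-y)<.025)][:,2]) for y in np.arange(-.65,.01,.05)])
from scipy.spatial.transform import Rotation as R
o=get_obs();r=R.from_quat(o["tool_rot"])
yaw=np.arctan2(-14,131.7);X=np.array([np.cos(yaw),np.sin(yaw),0]);Z=np.array([0,0,-1.]);T=R.from_matrix(np.c_[X,np.cross(Z,X),Z])
for z in(.405,.37):
  print(((r.inv().apply(np.array([.6594,-.1029,z])-o["position"]))/.04).round(2),(r.inv()*T).as_rotvec().round(3))
```

```text
0.2 [-0.74, None, None, None, None, None, None, None, -0.2, None, 0.07, 0.12, 0.0, -0.0]
0.25 [-0.73, -0.74, None, None, None, None, 0.22, 0.22, 0.23, 0.23, 0.22, 0.23, 0.22, 0.4]
0.3 [0.33, 0.46, 0.52, 0.52, 0.0, 0.0, 0.22, 0.23, 0.23, 0.23, 0.22, 0.5, 0.48, 0.42]
0.35 [0.33, 0.37, 0.52, None, 0.0, 0.27, 0.15, 0.23, 0.23, 0.23, 0.23, 0.23, 0.22, 0.0]
0.4 [None, None, None, None, 0.2, 0.27, 0.27, 0.27, 0.2, 0.23, 0.23, 0.23, 0.0, 0.0]
0.45 [None, None, None, None, 0.1, 0.1, 0.27, 0.28, 0.27, 0.27, 0.21, 0.0, 0.0, 0.0]
0.5 [None, None, None, 0.1, 0.09, 0.02, 0.03, 0.28, 0.27, 0.27, 0.27, 0.0, 0.0, 0.0]
0.55 [None, 0.0, 0.0, 0.1, 0.1, 0.04, 0.04, 0.04, 0.01, 0.11, 0.27, 0.0, 0.0, 0.54]
0.6 [None, 0.0, 0.0, 0.0, 0.1, 0.1, 0.09, 0.04, 0.04, 0.1, 0.15, 0.15, 0.15, 0.55]
0.65 [0.0, 0.0, 0.0, 0.02, 0.03, 0.0, 0.1, 0.1, 0.1, 0.1, 0.15, 0.15, 0.15, 0.55]
0.7 [0.0, 0.0, 0.0, 0.02, 0.03, 0.03, 0.03, 0.1, 0.1, 0.0, 0.15, 0.15, 0.15, 0.0]
0.75 [0.01, 0.01, 0.02, 0.02, 0.02, 0.02, 0.03, 0.04, 0.0, 0.0, 0.15, 0.15, 0.15, 0.0]
0.8 [0.02, 0.01, 0.02, 0.02, 0.02, 0.02, 0.05, 0.05, 0.0, 0.0, 0.15, 0.15, 0.03, 0.01]
[ 1.377e+01 -6.200e+00 -1.000e-02] [-0.002  0.     0.551]
[13.77 -6.2   0.86] [-0.002  0.     0.551]
```

move_arm --commands '[[[1, 0.05, -0.4, 0, 0, 0], [2, 0.1, -0.6, 0, 0, 0.05], [3.1, 0.15, -0.6, 0, 0, 0.1], [4.2, 0.2, -0.6, 0, 0, 0.15], [5.3, 0.25, -0.6, 0, 0, 0.2], [6.4, 0.3, -0.6, 0, 0, 0.25], [7.5, 0.35, -0.6, 0, 0, 0.3], [8.6, 0.4, -0.6, 0, 0, 0.4], [9.6, 0.45, -0.6, 0, 0, 0.5], [10.3, 0.5, -0.6, 0, 0, 0.551], [10.6, 0.5, -0.6, 0, 0, 0.551], [10.6, 0.5, -0.6, 0, 0, 0.551]]]' --claw 1 --squeeze 20

```text
time: 1.6
position: [0.6604, -0.3994, 0.428]
tool_rot: [0.999, -0.052, -0.001, -0.0]
ft_force: [-0.0, -0.1, -0.5]
grip_width: 0.0003
grip_force: 0.0
```

move_arm --commands '[[[-0.1, -0.9, 0, 0, 0, 0], [-0.2, -1.9, 0, 0, 0, 0], [-0.3, -2.9, 0, 0, 0, 0], [-0.4, -3.9, 0, 0, 0, 0], [-0.5, -4.9, 0, 0, 0, 0], [-0.6, -5.8, 0, 0, 0, 0], [-0.7, -6.6, 0.2, 0, 0, 0], [-0.8, -7.2, 0.5, 0, 0, 0], [-0.81, -7.37, 0.7, 0, 0, 0], [-0.81, -7.37, 0.7, 0, 0, 0], [-0.81, -7.37, 0.7, 0, 0, 0]]]'

```text
time: 2.98
position: [0.6596, -0.1045, 0.4008]
tool_rot: [0.999, -0.054, 0.0, 0.0]
ft_force: [-0.8, -0.1, -0.2]
grip_width: 0.0002
grip_force: 0.0
```

Run:
```python
from fit import *
o=get_obs();print(o["position"],o["tool_rot"],o["q"],o["ft_force"])
a=camera("wrist");b=camera("side")
cv2.imwrite("pics/two.png",cv2.resize(np.hstack([a["pixels"],b["pixels"]]),(800,300)))
W=cloud(a);m=(W[...,2]>.143)&(W[...,2]<.157)&(abs(W[...,0]-.68)<.1)&(abs(W[...,1]+.105)<.08)
v,u=np.nonzero(m);print(len(u),u.min(),u.max(),v.min(),v.max())
P=W[m];r=cv2.minAreaRect((P[:,:2]*1000).astype(np.float32));print(r,cv2.boxPoints(r))
d=(a["pixels"].max(-1)<75)&(abs(W[...,2]-.132)<.006);P=W[d];print(len(P),np.nanmedian(P,0))
```

```text
[ 0.65956252 -0.10448517  0.40083281] [ 9.98558607e-01 -5.36702608e-02  3.05300197e-04  3.45330724e-04] [-3.24011922e-01  5.90564021e-01  1.32119442e+00 -5.33371338e-04
  1.22906140e+00  1.35435509e+00] [-0.75536534 -0.13842054 -0.17685417]
21727 172 346 23 252
((704.4716796875, -108.1961898803711), (114.37728881835938, 157.37765502929688), 83.88282775878906) [[ 620.1368  -156.67395]
 [ 776.61835 -173.44446]
 [ 788.8066   -59.71843]
 [ 632.325    -42.94792]]
1158 [ 0.66042959 -0.10330518  0.13253703]
```

View pics/two.png

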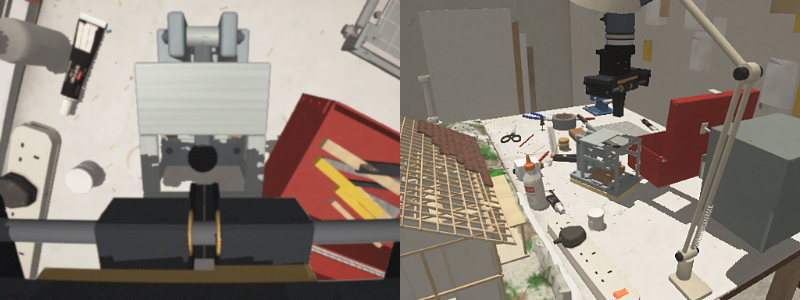

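The wrist view shows the pad at (203,158), lined up under the closed fingers. The yaw and pad position agree with the top view, so I'm descending.

move_arm --commands '[[[0, -0.04, 0.3, 0, 0, 0], [0, -0.04, 0.6, 0, 0, 0], [0, -0.04, 0.9, 0, 0, 0], [0, -0.04, 1.2, 0, 0, 0], [0, -0.04, 1.5, 0, 0, 0], [0, -0.04, 1.8, 0, 0, 0], [0, -0.04, 2.0, 0, 0, 0], [0, -0.04, 2.1, 0, 0, 0], [0, -0.04, 2.1, 0, 0, 0]]]'

```text
time: 4.2
position: [0.6595, -0.1016, 0.3166]
tool_rot: [0.999, -0.053, -0.0, -0.0]
ft_force: [-0.9, -0.4, -0.0]
grip_width: 0.0004
grip_force: 0.0
```

move_arm --commands '[[[0, 0.03, 0.1, 0, 0, 0], [0, 0.03, 0.2, 0, 0, 0], [0, 0.03, 0.3, 0, 0, 0], [0, 0.03, 0.37, 0, 0, 0], [0, 0.03, 0.37, 0, 0, 0], [0, 0.03, 0.37, 0, 0, 0]]]'

```text
time: 4.95
position: [0.6596, -0.1029, 0.3023]
tool_rot: [0.999, -0.053, 0.001, 0.0]
ft_force: [1.4, -0.5, 1.4]
grip_width: 0.0006
grip_force: 1.0
```

move_arm --commands '[[[0, 0, 0.05, 0, 0, 0], [0, 0, 0.05, 0, 0, 0], [0, 0, 0.05, 0, 0, 0]]]'

```text
time: 5.32
position: [0.6597, -0.1029, 0.3004]
tool_rot: [0.999, -0.053, 0.001, 0.0]
ft_force: [1.2, 0.0, 5.0]
grip_width: 0.0001
grip_force: 2.0
```

move_arm --commands '[[[0, 0, 0.03, 0, 0, 0], [0, 0, 0.03, 0, 0, 0], [0, 0, 0.03, 0, 0, 0]]]'

```text
time: 5.7
position: [0.6597, -0.1029, 0.3002]
tool_rot: [0.999, -0.053, 0.001, 0.0]
ft_force: [-0.1, 0.4, 9.2]
grip_width: 0.0002
grip_force: 4.3
```

move_arm --commands '[[[0, 0, 0.01, 0, 0, 0], [0, 0, 0.01, 0, 0, 0], [0, 0, 0.01, 0, 0, 0], [0, 0, 0.01, 0, 0, 0]]]'

```text
time: 6.2
position: [0.6596, -0.1029, 0.3001]
tool_rot: [0.999, -0.053, 0.001, 0.0]
ft_force: [-0.5, 0.0, 10.7]
grip_width: 0.0002
grip_force: 5.0
```

Run:
```python
from h import *
b=camera("side");o=get_obs();print(o["position"],o["ft_force"],o["grip_force"])
cv2.imwrite("pics/press.png",cv2.resize(b["pixels"][130:290,180:360],None,fx=4,fy=3.7,interpolation=cv2.INTER_CUBIC))
```

```text
[ 0.65966832 -0.10288762  0.30011823] [-0.24881667  0.78950417  9.48391313] 5.007783927430864
```

View pics/press.png

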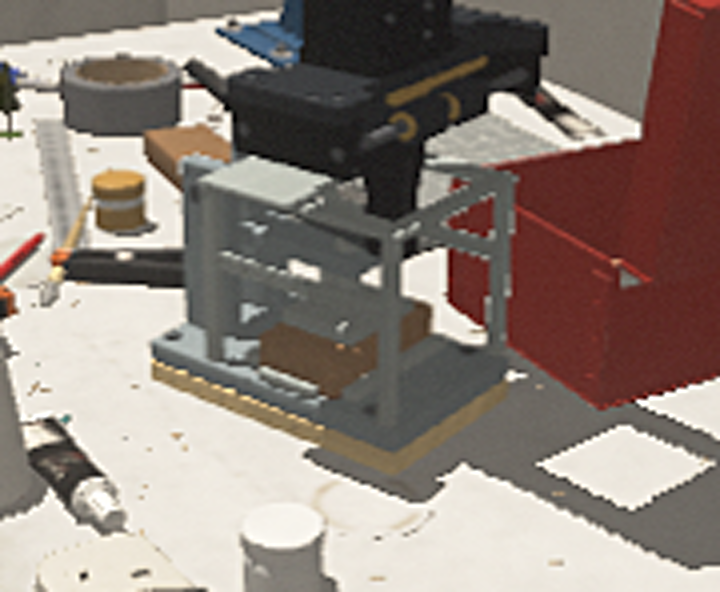

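The fingers go through the window at (395,210) and hold the lever down. The foot is on the block at about (345,330), pushing with about 10 N, and the block sits undisturbed in its nest.

```bash
python3 -c "
from rig import *
print(hand_in())"
```

```text
the job is handed in; nothing more can be done
None
```

I handed the job in with the arm holding the press lever down through the window at about 10 N and the foot on the block; I saw no sign of guard contact or of the block shifting, but the hand-in returned no verdict.

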